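# Press the sealing frame's cover strip home

### The job

The grey cover strip on the blue sealing frame still has its four white snap buttons standing proud. Take the orange hand presser, set its shoe on the strip at the yellow end and sweep it along the strip to the other end in one pass, pressing steadily all the way, between the buttons too, so that each button goes fully home in turn, but never with more than about 25 N. Then stand the presser upright on the bench beside the stand and let go, leaving the other things on the bench where they are.

Things in the scene. Friction and masses are not known exactly. Their poses are not given: they have to be found in the camera images.
- presser: orange hand presser standing upright, 108 mm tall. Origin: middle of the underside of its white shoe (spring relaxed), z up the handle. The shoe is 36 mm long along the presser's x, 32 mm wide along y; underside flat for 18 mm, both ends turned up by 5 mm, so sweep it along its own x, either way. The shoe is sprung: gives from 3.3 N, 3 N per mm, bottoms after 5 mm at 18 N.
- handle (a point): middle of the presser's handle, 80 mm above the shoe's underside, axes as the presser. Handle 26 x 26 mm, from 52 to 108 mm above the underside (either pair of sides can be gripped), above a 34 mm square black collar (42 to 52 mm).
- stand: service stand fixed on the bench, base 150 (x) x 260 (y) x 10 mm; origin under its centre. On its blue 134 x 254 mm frame's near bar lies the grey cover strip, 18 mm wide, along the stand's y at x = -56 mm, y = -103 to +107 mm, yellow end cap at +y. Four white domed buttons on it at y = +60, +20, -20, -60 mm (1 to 4). Frame top 12 mm below the strip's face.
- strip_start (a point): on the stand (fixed to its base), x = -56, y = +90, z = 70 mm, axes as the stand: where the strip's face, between yellow cap and button 1, would be with the frame level. The frame is clamped at an unmeasured slope (up to 0.065 rad either way about the stand's x at y = -110) and height (6 mm either way), so the face is up to 19 mm off here and 9 mm off at button 4: feel for it.
- button1 (a joint): travel of snap button 1 at y = +60 mm on the stand, m: 0 = standing 4.5 mm proud of the strip, 0.004 = fully home (0.5 mm proud). It yields at about 6 N and stays where it is pushed.
- button2 (a joint): travel of snap button 2 at y = +20 mm on the stand, m: 0 = standing 4.5 mm proud of the strip, 0.004 = fully home (0.5 mm proud). It yields at about 6 N and stays where it is pushed.
- button3 (a joint): travel of snap button 3 at y = -20 mm on the stand, m: 0 = standing 4.5 mm proud of the strip, 0.004 = fully home (0.5 mm proud). It yields at about 6 N and stays where it is pushed.
- button4 (a joint): travel of snap button 4 at y = -60 mm on the stand, m: 0 = standing 4.5 mm proud of the strip, 0.004 = fully home (0.5 mm proud). It yields at about 6 N and stays where it is pushed.
- chilli_jar: red-capped jar, 59 mm across, 86 mm tall, origin under its centre; bystander
- tub_radish: clear food tub with green lid, 89 x 129 x 56 mm, origin under its centre; bystander
- tape_roll: roll of brown tape lying flat, 93 mm across, 48 mm tall, origin under its centre; bystander
- garlic: garlic bulb, about 60 mm across, 58 mm tall, origin at its underside; bystander
Things that resemble listed ones, but are neither listed nor needed, are in the scene too. Several things look just like the presser: the one meant starts farthest to the robot's left.

How it is judged:
By the outcome, as a careful person would: the job done as asked, in the order asked, and still so for the second after the job is handed in, with the robot touching nothing.
It also fails if it takes over 72 s, if anything falls off the work surface, if the arm or the gripper's body presses on something with over 40 N, if the wrist force passes 120 N, or if a joint passes its speed limit or range.

### The arm

A 6-joint arm with a two-finger parallel gripper is mounted at the origin on a cart in front of the work surface, level with it; the furniture and walls round the work are solid. World frame = base frame: x ahead of the robot, y to its left, z up, the work surface at z = 0. Lengths are in mm, angles in rad, forces in N, time in s.
With the tool pointing down it reaches from about 350 to 775 mm from the base axis. Payload 7.3 kg.
Tool frame: the origin (TCP) lies at the centre of the arm's flange, where the gripper is bolted on; the fingertips stand 178 mm ahead of it and the grasp point (between the pads) lies 159 mm ahead of it; z points along the fingers, y is the line along which they close (so a half turn about z gives the same grasp; the last joint's range is limited). The gripper opens to 92 mm and grips with 3 to 60 N. Pads are 19 mm wide; open, the fingers measure 130 mm over their backs; the gripper's body (75 mm by 190 mm) begins 47 mm behind the grasp point.
Start: joints at [-1.486, 0.342, 1.524, -0, 1.275, -0.146], TCP at [120.117, -511.077, 404.741] pointing down, gripper open.
Joint ranges: [-2.53, 2.53], [-0.77, 2.02], [0.04, 2.7], [-1, 4.14], [0.28, 2.66], [-3.11, 3.11]. Speed limits (rad/s): [2.57, 2.57, 3.14, 3.14, 3.14, 3.14].

### API

Orientations are given as [roll, pitch, yaw] about the fixed x, y, z axes, in that order (R = Rz(yaw) Ry(pitch) Rx(roll)).
In Python, from plant import * gives the robot as it stands. The module is installed in compiled form; this text tells all that it offers.
- The arm moves only by the shell command python3 -m inch 'ROWS'. ROWS is JSON, a list of rows, each a list of 5 numbers: the shift along the tool's x, y, z in m, then the turn about the tool's z in rad, then the opening, from 0 (shut) to 1 (fully open). In form: [[tx, ty, tz, spin, claw], ...]. A call has 1 to 8 rows; each row is the pose to reach, as a shift and turn from the pose commanded when the call began, along the tool's axes at that moment; what a row does not reach only later rows make up. A row lasts 1/12 s, in which the tool goes at most 41.7 mm and 7.16 degrees, less where a joint would pass 70% of its speed; a pose out of reach is approached as far as the arm can. A call with a gripper value outside its range is refused whole. The fingers move at their own pace and stop on an object; the grip force is fixed at half the most. Time passes only in rows, so rows that repeat a pose let the fingers close. It gives the time, the measured TCP pose, the force, the opening and the grip force at its end, in the units of the state.
- get_obs(): the state, without advancing time (a new reading comes with each control period).
- capture(name): name is "scene" or "side" or "wrist"; returns a dict with "color" (384x512x3 uint8, red, green, blue), "intrinsics" (3x3 intrinsics, pixels), "pose" (4x4, takes a point from camera to world coordinates). Camera axes: x right, y down, z forward; pixel columns grow to the right and rows downward; lengths in mm; the calibration is good to about 2 mm. A picture is of the moment at which its call begins. There is no depth.
- close_job(): hands the job in; it is judged then, once.
Trained networks look in a picture, given as the dict that the camera call returned (one of the last four; its "shot" number tells which), for a name from the list of things; names that differ only in an ending like _2 or _b are one class to them, and where a whole thing is asked for, a point or a joint stands for the part that bears it (a point fixed in the world has none). Each returns a list of dicts, best first, with "conf" (0 to 1); they miss things now and then, are a little off and sometimes report something else, mostly with a low value. They report only what shows in the picture. A call takes as long as a camera call. They do not tell look-alikes from the thing itself.
- look_for(picture, target): "rect" ([centre column, centre row, width, height] in pixels, round what is visible of it).
- trace(picture, target): "pixels" (384x512 bool, what is visible of it) and "rect" ([centre column, centre row, width, height] in pixels, round what is visible of it).
- tip_of(picture, target): "centre" ([column, row] in pixels: a listed point, or the origin of a listed thing).
The state is a dict: "time": time; "joint_positions": joint angles; "dq": joint speeds; "tau": joint torques, N m; "tool_pos": TCP position; "tcp_rot": TCP orientation; "contact_force": force on the tool from outside, world axes, zero at the start; "moment": the same for the moment, N m; "grip_width": finger opening in mm; "finger_force": force on a finger pad.
Only numpy, scipy, OpenCV 4.12 (cv2) and the standard library are available. Lean on these libraries where they do the work, as an engineer would, in place of code of your own. Each camera call takes 0.05 s, during which the arm holds its last target. There are 200 camera calls.

## Working session

There is one attempt and no reset: what is moved stays moved. The work goes in short steps, Python scripts to look and compute and a shell command to move; the robot and the scene stay as the last step left them, time stands still between calls to the robot, and variables do not carry over. Pictures are saved under pics/ and viewed, at most 12 in all, crops included, and the job is handed in when it is done.

```bash
mkdir -p pics
cat > h.py <<'E'
from plant import *
import numpy as np, cv2
from scipy.spatial.transform import Rotation as R
def save(p,n): cv2.imwrite('pics/'+n+'.png',cv2.cvtColor(p['color'],cv2.COLOR_RGB2BGR))
def ray(p,uv):
    K=np.array(p['intrinsics']);T=np.array(p['pose'])
    d=T[:3,:3]@np.linalg.solve(K,[uv[0],uv[1],1]);return T[:3,3],d/np.linalg.norm(d)
def onz(p,uv,z):
    o,d=ray(p,uv);return o+d*(z-o[2])/d[2]
def proj(p,X):
    K=np.array(p['intrinsics']);T=np.array(p['pose'])
    c=T[:3,:3].T@(np.array(X)-T[:3,3]);q=K@c;return q[:2]/q[2]
def tri(rays):
    A=0;b=0
    for o,d in rays:
        P=np.eye(3)-np.outer(d,d);A=A+P;b=b+P@o
    return np.linalg.solve(A,b)
E
python3 - <<'E'
from h import *
o=get_obs();print({k:np.round(v,3) for k,v in o.items()})
ps={n:capture(n) for n in('scene','side','wrist')}
im=[]
for n,p in ps.items():
    save(p,n);print(n,np.round(p['pose'],3).tolist(),np.round(p['intrinsics'],1).tolist())
    for t in('presser','handle','stand','strip_start','button1'):
        f=tip_of(p,t);print(n,t,[(np.round(x['centre'],1).tolist(),round(x['conf'],2)) for x in f])
E
```

```text
{'time': np.float64(0.0), 'joint_positions': array([-1.486,  0.343,  1.525, -0.   ,  1.275, -0.146]), 'dq': array([ 0.   ,  0.001,  0.002, -0.   ,  0.   ,  0.001]), 'tau': array([ 1.0000e-03, -4.3124e+01, -2.4422e+01,  7.2000e-02,  5.6000e-02,
       -0.0000e+00]), 'tool_pos': array([ 120.095, -510.939,  404.041]), 'tcp_rot': array([-3.14 , -0.   ,  0.231]), 'contact_force': array([ 0.438,  0.309, -0.188]), 'moment': array([-0.038,  0.048,  0.038]), 'finger_force': np.float64(0.0), 'grip_width': np.float64(91.747)}
scene [[-0.456, -0.516, 0.725, -293.367], [-0.89, 0.286, -0.355, 408.825], [-0.024, -0.807, -0.59, 756.253], [0.0, 0.0, 0.0, 1.0]] [[385.2, 0.0, 251.7], [0.0, 385.2, 194.0], [0.0, 0.0, 1.0]]
scene presser [([184.2, 218.3], 0.75), ([206.6, 235.8], 0.68), ([175.9, 249.6], 0.65)]
scene handle [([220.2, 233.9], 0.88), ([173.3, 224.6], 0.73), ([202.7, 210.3], 0.72), ([180.4, 200.4], 0.71)]
scene stand [([280.0, 196.4], 0.61)]
scene strip_start [([260.6, 197.3], 0.91)]Traceback (most recent call last):
  File "<stdin>", line 8, in <module>
ValueError: it knows: chilli_jar, garlic, handle, presser, stand, strip_start, tape_roll, tub_radish
```

Run:
```python
from h import *
ps={n:capture(n) for n in('scene','side','wrist')}
for n,p in ps.items():
    save(p,n)
    if n!='scene': print(n,np.round(p['pose'],3).tolist())
    for t in('presser','handle','stand','strip_start','chilli_jar','tub_radish','tape_roll','garlic'):
        f=tip_of(p,t);print(n,t,[(np.round(x['centre'],1).tolist(),round(x['conf'],2),np.round(onz(p,x['centre'],{'handle':80,'strip_start':70}.get(t,0)),0).tolist()) for x in f])
a=cv2.imread('pics/scene.png');b=cv2.imread('pics/side.png')
cv2.imwrite('pics/both.png',cv2.resize(np.vstack([a,b]),(400,600)))
cv2.imwrite('pics/sc.png',cv2.resize(a,(800,600)))
```

```text
scene presser [([178.2, 249.0], 0.93, [504.0, 253.0, -0.0]), ([187.3, 218.0], 0.72, [622.0, 184.0, 0.0]), ([223.6, 253.6], 0.65, [427.0, 148.0, 0.0])]
scene handle [([220.0, 234.2], 0.94, [420.0, 155.0, 80.0]), ([183.2, 198.1], 0.9, [618.0, 188.0, 80.0]), ([200.4, 210.3], 0.71, [539.0, 164.0, 80.0])]
scene stand [([278.8, 198.7], 0.94, [571.0, -113.0, 0.0]), ([177.5, 250.4], 0.3, [500.0, 256.0, 0.0])]
scene strip_start [([108.9, 293.6], 0.68, [368.0, 451.0, 70.0]), ([260.4, 197.3], 0.58, [523.0, -20.0, 70.0])]
scene chilli_jar [([378.6, 184.7], 0.63, [476.0, -449.0, 0.0]), ([172.4, 226.5], 0.43, [605.0, 237.0, 0.0])]
scene tub_radish [([102.6, 257.6], 0.95, [572.0, 447.0, 0.0])]
scene tape_roll []
scene garlic [([110.5, 294.7], 0.66, [430.0, 452.0, -0.0])]
side [[0.749, -0.558, 0.357, -64.339], [-0.663, -0.642, 0.385, -673.712], [0.014, -0.525, -0.851, 1532.394], [0.0, 0.0, 0.0, 1.0]]
side presser [([218.4, 167.2], 0.73, [548.0, 162.0, 0.0]), ([230.9, 154.1], 0.54, [622.0, 177.0, 0.0]), ([195.2, 186.9], 0.45, [430.0, 150.0, 0.0])]
side handle [([228.1, 141.1], 0.72, [616.0, 183.0, 80.0]), ([211.3, 157.1], 0.57, [525.0, 168.0, 80.0]), ([190.3, 178.9], 0.43, [411.0, 144.0, 80.0])]
side stand [([276.4, 207.5], 0.69, [594.0, -106.0, 0.0])]
side strip_start [([248.9, 190.5], 0.86, [538.0, -20.0, 70.0])]
side chilli_jar [([316.4, 301.5], 0.77, [455.0, -441.0, 0.0])]
side tub_radish [([176.0, 119.9], 0.77, [565.0, 445.0, -0.0]), ([316.0, 301.1], 0.24, [455.0, -439.0, 0.0])]
side tape_roll [([361.8, 274.6], 0.67, [633.0, -475.0, 0.0])]
side garlic [([146.3, 135.8], 0.74, [431.0, 457.0, 0.0])]
wrist [[0.229, -0.935, -0.271, 193.416], [-0.974, -0.22, -0.063, -494.042], [-0.001, 0.279, -0.96, 385.882], [0.0, 0.0, 0.0, 1.0]]
wrist presser []
wrist handle []
wrist stand []
wrist strip_start []
wrist chilli_jar []
wrist tub_radish []
wrist tape_roll []
wrist garlic []
```

View pics/sc.png

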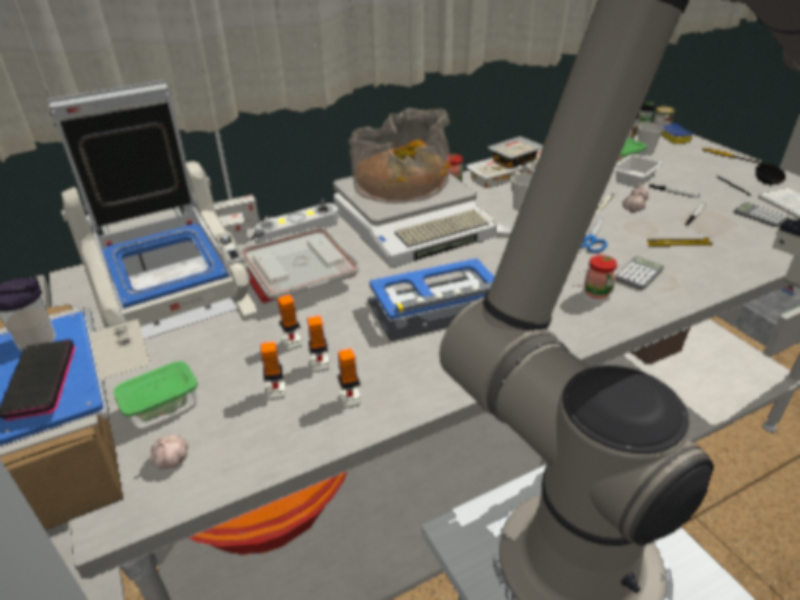

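View pics/side.png

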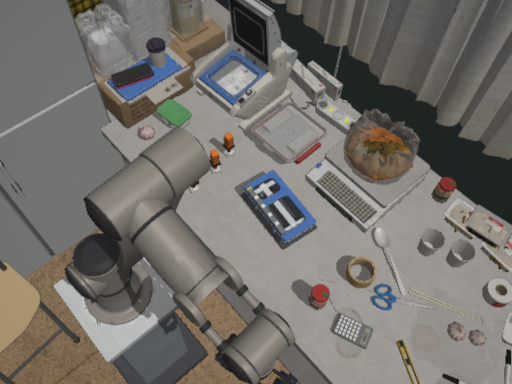

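Scene view (800×600): four identical pressers, with bases at (272,390), (290,340), (318,362) and (348,395). The leftmost is at (272,390), about world (504,253). The stand is at (430,300). In the side view the arm hides that presser. I'll take the wrist camera over the stand.

```bash
python3 -m inch '[[0.54,-0.285,-0.045,0.231,1],[0.54,-0.285,-0.045,0.231,1],[0.54,-0.285,-0.045,0.231,1],[0.54,-0.285,-0.045,0.231,1],[0.54,-0.285,-0.045,0.231,1],[0.54,-0.285,-0.045,0.231,1],[0.54,-0.285,-0.045,0.231,1],[0.54,-0.285,-0.045,0.231,1]]'
```

```text
time: 2.37
tool_pos: [370.3, -292.6, 429.5]
tcp_rot: [3.141, -0.0, -0.0]
contact_force: [1.3, -0.8, 0.8]
grip_width: 91.8
finger_force: 0.0
```

```bash
python3 -m inch '[[0.21,-0.182,-0.02,0,1],[0.21,-0.182,-0.02,0,1],[0.21,-0.182,-0.02,0,1],[0.21,-0.182,-0.02,0,1],[0.21,-0.182,-0.02,0,1],[0.21,-0.182,-0.02,0,1],[0.21,-0.182,-0.02,0,1],[0.21,-0.182,-0.02,0,1]]'
python3 - <<'E'
from h import *
p=capture('wrist');save(p,'w1');np.savez('w1.npz',**{k:p[k] for k in('intrinsics','pose')})
print(np.round(p['pose'],3).tolist(),np.round(p['intrinsics'],1).tolist())
for t in('stand','strip_start'):
    print(t,[(np.round(x['centre'],1).tolist(),round(x['conf'],2),np.round(onz(p,x['centre'],70 if t!='stand' else 0),1).tolist()) for x in tip_of(p,t)])
E
```

```text
time: 3.03
tool_pos: [582.2, -108.4, 448.7]
tcp_rot: [-3.14, -0.002, 0.005]
contact_force: [-1.0, -0.4, 0.0]
grip_width: 91.8
finger_force: 0.0
[[0.005, -0.961, -0.277, 657.567], [-1.0, -0.005, 0.0, -108.196], [-0.002, 0.277, -0.961, 430.064], [0.0, 0.0, 0.0, 1.0]] [[286.4, 0.0, 253.8], [0.0, 286.4, 194.0], [0.0, 0.0, 1.0]]
stand [([264.1, 160.0], 0.79, [587.1, -123.3, 0.0])]
strip_start [([188.7, 201.1], 0.68, [543.6, -22.2, 70.0])]
```

View pics/w1.png

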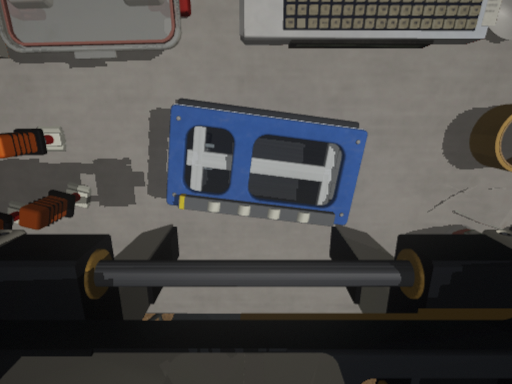

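Wrist view: the stand's blue frame spans columns 167–363 and rows 106–224. The yellow cap is at (183,202). Buttons are at (214,207), (245,211), (274,214) and (304,217). Next I'll take a second viewpoint for triangulation, toward the pressers.

```bash
python3 -m inch '[[-0.1,-0.17,0,0,1],[-0.1,-0.17,0,0,1],[-0.1,-0.17,0,0,1],[-0.1,-0.17,0,0,1],[-0.1,-0.17,0,0,1],[-0.1,-0.17,0,0,1],[-0.1,-0.17,0,0,1],[-0.1,-0.17,0,0,1]]'
python3 - <<'E'
from h import *
p=capture('wrist');save(p,'w2');np.savez('w2.npz',**{k:p[k] for k in('intrinsics','pose')})
for t in('strip_start','presser','handle'):
    print(t,[(np.round(x['centre'],1).tolist(),round(x['conf'],2),np.round(onz(p,x['centre'],{'handle':80,'presser':0}.get(t,70)),1).tolist()) for x in tip_of(p,t)])
E
```

```text
time: 3.85
tool_pos: [479.1, 56.7, 449.4]
tcp_rot: [3.141, -0.001, -0.001]
contact_force: [1.4, -0.6, -0.8]
grip_width: 91.8
finger_force: 0.0
strip_start [([315.3, 122.2], 0.68, [541.4, -18.8, 70.0])]
presser [([117.5, 147.9], 0.94, [502.0, 260.2, 0.0]), ([196.4, 203.6], 0.73, [414.3, 147.3, 0.0]), ([181.5, 127.8], 0.64, [531.2, 162.4, 0.0]), ([156.4, 62.7], 0.57, [619.0, 190.8, 0.0])]
handle [([183.1, 220.5], 0.88, [417.1, 149.1, 80.0]), ([164.3, 127.8], 0.81, [535.6, 163.3, 80.0]), ([135.4, 52.0], 0.7, [618.0, 188.2, 80.0]), ([85.6, 152.5], 0.56, [506.2, 262.1, 80.0])]
```

View pics/w2.png

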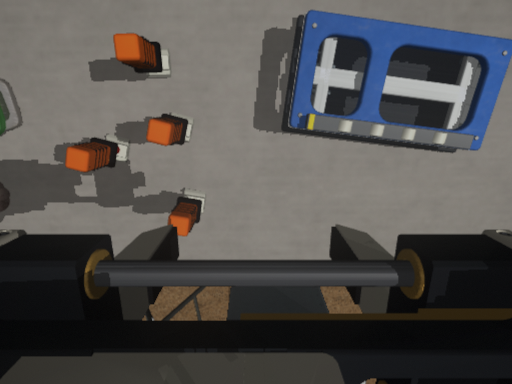

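Second view: the target presser is at about (95,155), with its shoe at (120,147). The strip's yellow cap is at (311,121), with buttons to its right. Next I'll move above the presser and triangulate the strip.

```bash
python3 -m inch '[[0,-0.2,0.07,0,1],[0,-0.2,0.07,0,1],[0,-0.2,0.07,0,1],[0,-0.2,0.07,0,1],[0,-0.2,0.07,0,1],[0,-0.2,0.07,0,1],[0,-0.2,0.07,0,1],[0,-0.2,0.07,0,1]]'
python3 - <<'E'
from h import *
p=capture('wrist');save(p,'w3');np.savez('w3.npz',**{k:p[k] for k in('intrinsics','pose')})
for t in('presser','handle'):
    print(t,[(np.round(x['centre'],1).tolist(),round(x['conf'],2),np.round(onz(p,x['centre'],{'handle':80,'presser':0}.get(t,70)),1).tolist()) for x in tip_of(p,t)])
a=[cv2.resize(cv2.imread('pics/w1.png')[185:235,160:360],None,fx=4,fy=4,interpolation=2),cv2.resize(cv2.imread('pics/w2.png')[105:155,290:490],None,fx=4,fy=4,interpolation=2),
 cv2.resize(cv2.imread('pics/w3.png')[80:230,150:416],None,fx=3,fy=3,interpolation=2)[:, :800][:200*0+450]]
a[2]=a[2][:,:800]
if a[2].shape[1]<800:a[2]=cv2.copyMakeBorder(a[2],0,0,0,800-a[2].shape[1],0)
m=np.vstack(a);print(m.shape);cv2.imwrite('pics/crops.png',m[:600])
cv2.imwrite('pics/w3z.png',cv2.resize(cv2.imread('pics/w3.png')[40:240,100:367],None,fx=3,fy=3,interpolation=2))
cv2.imwrite('pics/crops.png',np.vstack(a[:2]))
E
```

```text
time: 4.72
tool_pos: [479.8, 257.3, 378.7]
tcp_rot: [3.141, 0.001, -0.0]
contact_force: [0.6, -0.2, -0.1]
grip_width: 91.9
finger_force: 0.0
presser [([315.0, 55.0], 0.92, [616.3, 186.7, 0.0]), ([251.7, 155.5], 0.73, [500.9, 259.6, 0.0]), ([330.1, 129.7], 0.63, [532.6, 163.2, 0.0]), ([334.3, 216.1], 0.62, [419.5, 149.2, 0.0])]
handle [([252.4, 164.3], 0.98, [504.2, 258.4, 80.0]), ([356.3, 134.2], 0.95, [533.3, 158.6, 80.0]), ([354.5, 242.8], 0.78, [419.2, 149.2, 80.0]), ([333.8, 33.3], 0.66, [620.0, 187.0, 80.0])]
(850, 800, 3)
```

View pics/crops.png

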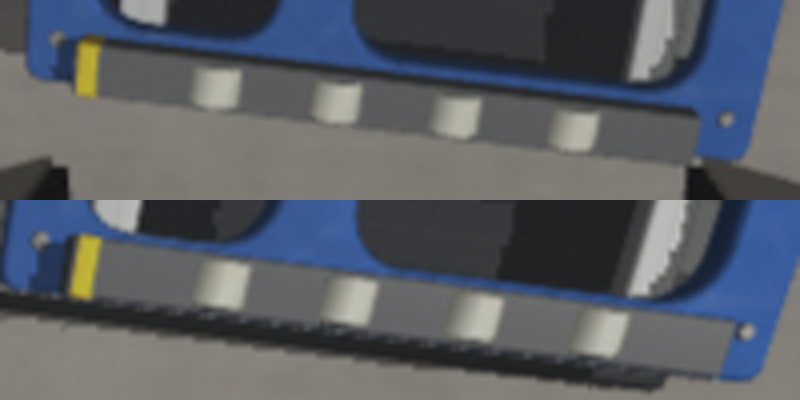

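View pics/w3z.png

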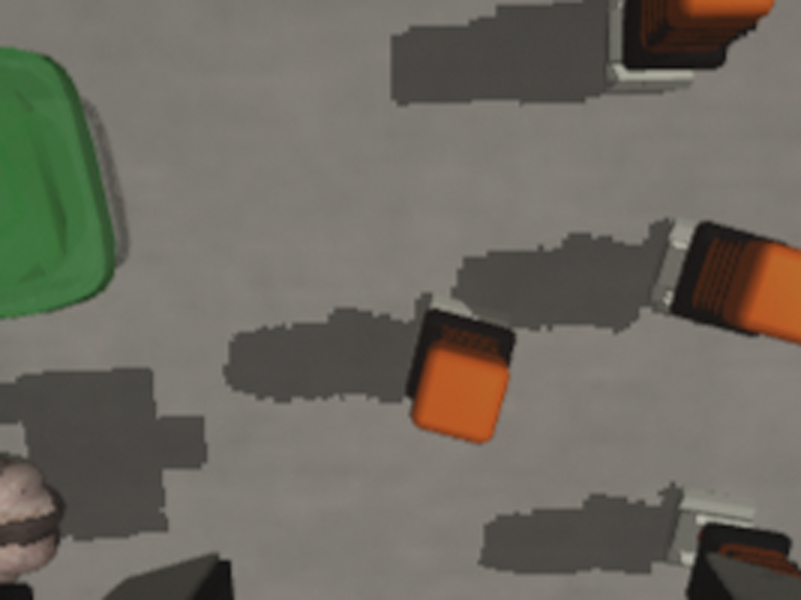

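Crops: the strip and buttons are clear in both views (pixels listed in the script below). In w3 the target presser's top is at (253,172), turned about 0.25 rad. Next I'll fit the stand pose and look closely at the shoe to tell its x axis.

Run:
```python
from h import *
from scipy.optimize import least_squares
V=[dict(np.load(f'w{i}.npz')) for i in(1,2,3)]
c1=np.array([[88,67],[217,88],[337,102],[457,116],[576,130],[697,135]])/4+[160,185]
c2=np.array([[85,67],[224,83],[351,100],[474,116],[601,133],[728,148]])/4+[290,105]
ys=[102,60,20,-20,-60,-103];hz=[0,3,3,3,3,0]
def res(q):
    r=[]
    for v,c in((V[0],c1),(V[1],c2)):
        for y,z,uv in zip(ys,hz,c):
            X=[q[0]-56*np.cos(q[2])-y*np.sin(q[2]),q[1]-56*np.sin(q[2])+y*np.cos(q[2]),70+q[3]+q[4]*(y+110)+z]
            r+=list(proj(v,X)-uv)
    return np.array(r)
s=least_squares(res,[590,-110,-.1,0,0]);print('stand x y yaw dh slope',np.round(s.x,4),'rms px',np.sqrt(np.mean(s.fun**2)));print(np.round(s.fun.reshape(2,6,2),1).tolist())
p=cv2.imread('pics/w3.png');h=cv2.cvtColor(p,cv2.COLOR_BGR2HSV)
m=((h[...,1]>200)&(h[...,2]>170)&(h[...,0]<15)).astype(np.uint8);m[:,290:]=0;m[:,:200]=0
cs=max(cv2.findContours(m,0,2)[0],key=cv2.contourArea)
W=np.array([onz(V[2],q,108)[:2] for q in cs[:,0,:]],np.float32);print('top',cv2.minAreaRect(W))
print('handle tri',tri([ray(V[1],(85.6,152.5)),ray(V[2],(252.4,164.3))]),'origin tri',tri([ray(V[1],(117.5,147.9)),ray(V[2],(251.7,155.5))]))
q=capture('side');save(q,'side2');u=proj(q,[503,258,50]);print(u)
x,y=map(int,u);A=cv2.imread('pics/side2.png')[y-25:y+25,x-25:x+25]
B=cv2.imread('pics/scene.png')[200:270,150:240];C=cv2.imread('pics/w2.png')[125:180,60:140]
f=lambda a:cv2.resize(a,(400,300),interpolation=2)
cv2.imwrite('pics/t.png',np.vstack([np.hstack([f(A),f(B)]),np.hstack([f(C),f(cv2.imread('pics/w3.png')[125:200,210:300])])]))
```

```text
stand x y yaw dh slope [ 5.851425e+02 -1.220693e+02 -1.227000e-01 -3.503900e+00  1.910000e-02] rms px 0.37741355304483104
[[[0.4, 0.6], [-0.3, -0.3], [-0.1, -0.3], [-0.2, -0.4], [-0.4, -0.5], [0.2, 1.1]], [[0.2, -0.1], [-0.2, 0.3], [-0.1, 0.1], [0.7, 0.0], [0.1, -0.3], [-0.4, -0.1]]]
top ((502.4658203125, 256.76947021484375), (21.439044952392578, 21.325876235961914), 74.63328552246094)
handle tri [506.30835861 258.27037112  86.85206416] origin tri [501.66057773 259.55399273   1.6016511 ]
[191.69560562 149.88879993]
```

View pics/t.png

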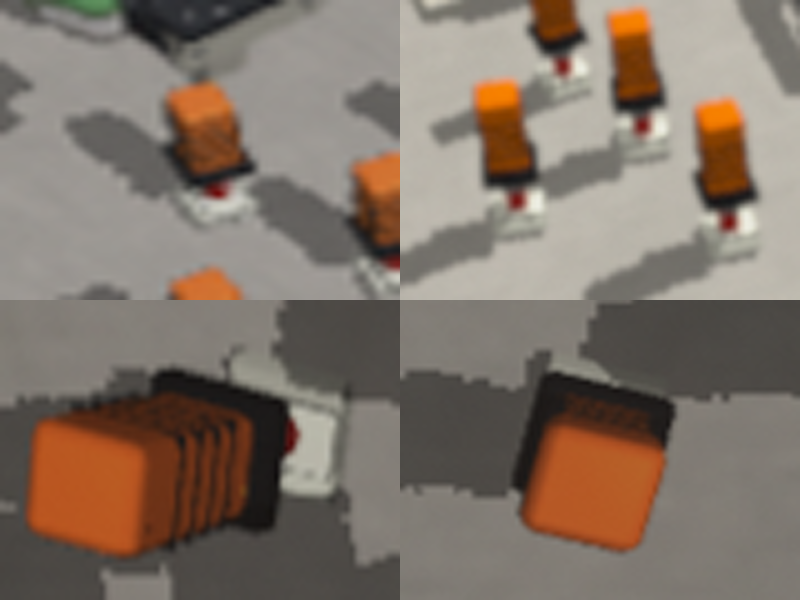

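Those crops leave the shoe's long axis unclear, so I'll take one closer side look.

```bash
python3 -m inch '[[0,-0.133,0.119,0,1],[0,-0.133,0.119,0,1],[0,-0.133,0.119,0,1],[0,-0.133,0.119,0,1],[0,-0.133,0.119,0,1],[0,-0.133,0.119,0,1]]'
python3 - <<'E'
from h import *
p=capture('wrist');save(p,'w4');np.savez('w4.npz',**{k:p[k] for k in('intrinsics','pose')})
u=proj(p,[503,258,20]);print(u,[(np.round(x['centre'],1),x['conf']) for x in tip_of(p,'presser')],[(np.round(x['centre'],1),x['conf']) for x in tip_of(p,'handle')])
x,y=map(int,u);A=cv2.imread('pics/w4.png')[max(0,y-45):y+45,x-60:x+60]
cv2.imwrite('pics/t4.png',cv2.resize(A,(800,600),interpolation=2))
E
```

```text
time: 5.42
tool_pos: [478.8, 391.4, 257.5]
tcp_rot: [3.139, 0.004, 0.001]
contact_force: [0.2, -1.1, -0.2]
grip_width: 92.0
finger_force: 0.0
[423.49767561 177.87956366] [(array([410.4, 172.6]), 0.78)] [(array([482.2, 201.1]), 0.58)]
```

View pics/t4.png

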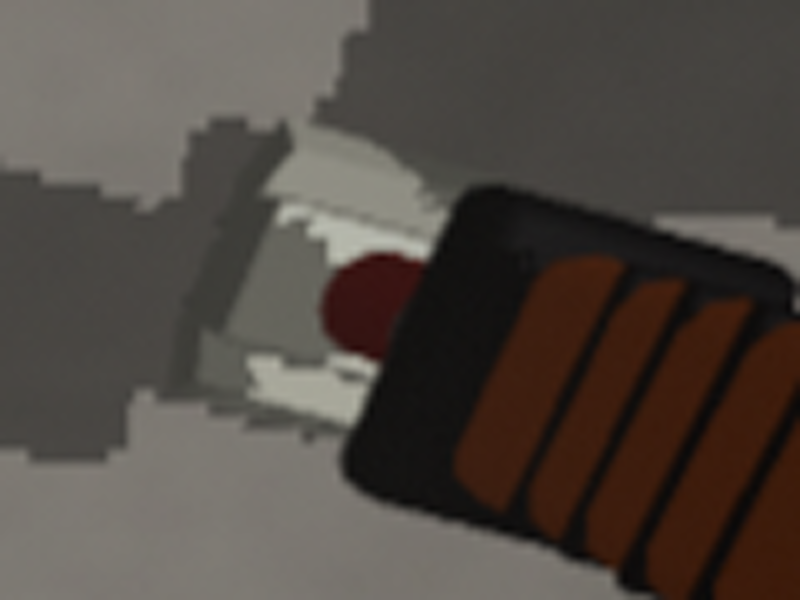

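The close-up is clear: the shoe's turned-up flaps are at image top and bottom (world ±x), so presser yaw ≈ -0.268. I'll grip with the fingers closing along the presser's x (tool yaw 1.303).

```bash
python3 -m inch '[[0,0,-0.04,-0.12,1],[0,0.01,-0.075,-0.24,1],[0.024,0.133,-0.075,-0.5,1],[0.024,0.133,-0.075,-0.62,1],[0.024,0.133,-0.075,-0.75,1],[0.024,0.133,-0.075,-0.87,1],[0.024,0.133,-0.075,-1.0,1],[0.024,0.133,-0.075,-1.0,1]]'
python3 -m inch '[[0,0,0,-0.12,1],[0,0,0,-0.24,1],[0,0,0,-0.303,1],[0,0,0,-0.303,1],[0,0,0,-0.303,1]]'
```

```text
time: 6.23
tool_pos: [503.9, 254.7, 337.7]
tcp_rot: [3.139, -0.003, 0.971]
contact_force: [0.2, 0.5, 0.4]
grip_width: 91.7
finger_force: 0.0
time: 6.65
tool_pos: [503.5, 256.5, 336.8]
tcp_rot: [3.139, -0.001, 1.268]
contact_force: [0.2, 0.2, 0.5]
grip_width: 91.8
finger_force: 0.0
```

```bash
python3 -m inch '[[0,0,0,0,1]]'
python3 - <<'E'
from h import *
p=capture('wrist');save(p,'w5')
o=get_obs();print(o['tool_pos'],o['tcp_rot'],o['joint_positions'])
print([(x['conf'],onz(p,x['centre'],80)) for x in tip_of(p,'handle')],[(x['conf'],onz(p,x['centre'],0)) for x in tip_of(p,'presser')])
I=cv2.imread('pics/w5.png');h=cv2.cvtColor(I,cv2.COLOR_BGR2HSV)
m=((h[...,1]>200)&(h[...,2]>170)&(h[...,0]<15)).astype(np.uint8)
for c in cv2.findContours(m,0,2)[0]:
    if cv2.contourArea(c)>200: print(cv2.boundingRect(c),cv2.minAreaRect(np.array([onz(p,q,108)[:2] for q in c[:,0,:]],np.float32)))
E
```

```text
time: 6.73
tool_pos: [503.4, 256.9, 336.2]
tcp_rot: [3.14, -0.001, 1.269]
contact_force: [-0.5, -0.0, 0.3]
grip_width: 91.7
finger_force: 0.0
[503.38626088 257.10967535 335.91288895] [ 3.14038274e+00 -6.76498175e-04  1.26934764e+00] [ 3.36685706e-01  4.76035511e-01  1.51348478e+00 -1.94265066e-04
  1.15069757e+00  6.38213913e-01]
[(0.86, array([617.0488713 , 187.02376226,  80.        ])), (0.73, array([500.02385623, 260.06054385,  80.        ])), (0.69, array([532.82503505, 162.15599155,  80.        ]))] [(0.86, array([531.52587441, 162.68054806,   0.        ])), (0.81, array([417.30025986, 145.73969055,   0.        ])), (0.61, array([501.34157563, 256.21028053,   0.        ])), (0.56, array([618.09685515, 187.25775337,   0.        ])), (0.37, array([434.24342564, 453.81106613,   0.        ]))]
(238, 200, 29, 26) ((502.6287841796875, 256.9223937988281), (20.6381893157959, 21.499685287475586), 74.81639862060547)
```

```bash
python3 -m inch '[[0,0,0.03,-0.034,1],[0,0,0.07,-0.034,1],[0,0,0.096,-0.034,1],[0,0,0.096,-0.034,1],[0,0,0.096,-0.034,1],[0,0,0.096,-0.034,0],[0,0,0.096,-0.034,0],[0,0,0.096,-0.034,0]]'
python3 -m inch '[[0,0,0,0,0],[0,0,0,0,0],[0,0,0,0,0],[0,0,0,0,0],[0,0,0,0,0]]'
```

```text
time: 7.55
tool_pos: [503.9, 258.0, 241.0]
tcp_rot: [3.139, -0.002, 1.306]
contact_force: [0.2, 0.3, -0.3]
grip_width: 76.4
finger_force: 0.0
time: 7.97
tool_pos: [503.3, 257.7, 239.1]
tcp_rot: [3.141, 0.0, 1.306]
contact_force: [0.3, 0.7, -0.6]
grip_width: 42.8
finger_force: 0.0
```

```bash
python3 -m inch '[[0,0,0,0,0],[0,0,0,0,0],[0,0,0,0,0],[0,0,0,0,0],[0,0,0,0,0],[0,0,0,0,0]]'
```

```text
time: 8.47
tool_pos: [503.3, 257.7, 238.9]
tcp_rot: [-3.141, 0.0, 1.306]
contact_force: [-0.1, 0.5, -1.0]
grip_width: 25.9
finger_force: 30.0
```

Gripped (25.9 mm, 30 N). Lifting and transporting over the stand.

```bash
python3 -m inch '[[0,0,-0.035,0,0],[0,0,-0.07,0.12,0],[0,0,-0.11,0.24,0],[0,0,-0.14,0.36,0],[-0.035,0.014,-0.14,0.48,0],[-0.07,0.029,-0.14,0.6,0],[-0.108,0.045,-0.14,0.72,0],[-0.145,0.06,-0.14,0.84,0]]'
python3 -m inch '[[0,0,0,0.12,0],[0,0,0,0.24,0],[0,0,0,0.36,0],[0,0,0,0.48,0],[0,0,0,0.589,0],[0,0,0,0.589,0],[0,0,0,0.589,0]]'
```

```text
time: 9.13
tool_pos: [523.0, 100.7, 379.1]
tcp_rot: [3.141, -0.0, 0.461]
contact_force: [1.0, -0.1, -2.5]
grip_width: 25.7
finger_force: 30.0
time: 9.72
tool_pos: [523.2, 102.1, 378.8]
tcp_rot: [3.141, 0.0, -0.12]
contact_force: [-0.1, 0.6, -1.4]
grip_width: 26.0
finger_force: 30.0
```

```bash
python3 -m inch '[[0.01,0.04,0,0.003,0],[0.02,0.08,0,0.003,0],[0.0325,0.12,0,0.003,0],[0.0325,0.127,0,0.003,0],[0.0325,0.127,0.02,0.003,0],[0.0325,0.127,0.05,0.003,0],[0.0325,0.127,0.05,0.003,0],[0.0325,0.127,0.05,0.003,0]]'
python3 - <<'E'
from h import *
p=capture('wrist');save(p,'w6')
cv2.imwrite('pics/w6z.png',cv2.resize(cv2.imread('pics/w6.png')[60:330,110:470],(800,600),interpolation=2))
print(get_obs()['contact_force'],get_obs()['moment'],get_obs()['tool_pos'])
E
```

```text
time: 10.38
tool_pos: [539.5, -27.7, 328.1]
tcp_rot: [-3.141, 0.004, -0.124]
contact_force: [0.3, 0.7, -0.8]
grip_width: 26.0
finger_force: 30.0
[-0.07472436  0.16284255 -1.59843343] [ 0.04748549  0.00958183 -0.00487402] [540.10802573 -27.68984453 329.58569321]
```

View pics/w6z.png

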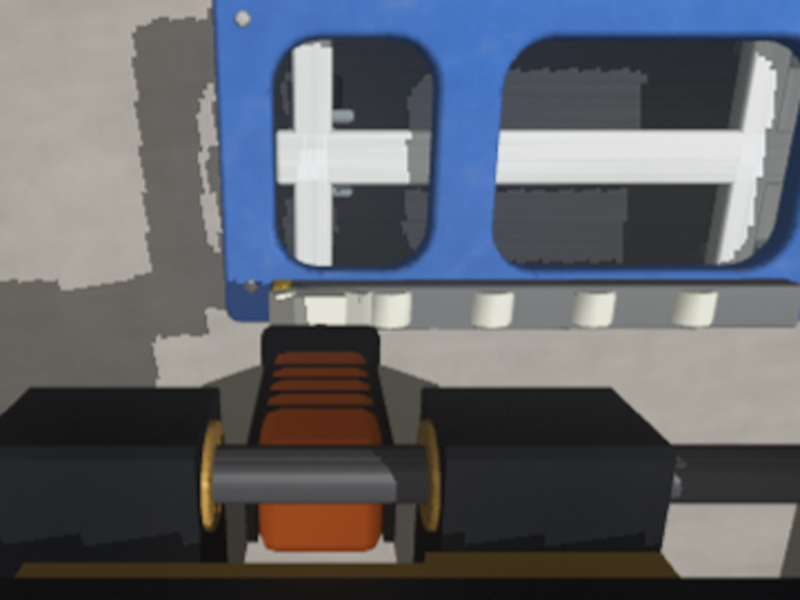

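The shoe (crop columns 275–372) is centred at about y = +89 on the strip, just inside the yellow cap at (281,287). Button 1 is at (392,308). I'll check the lateral alignment numerically, then feel down.

```bash
python3 - <<'E'
from h import *
p=capture('wrist');o=get_obs();print(o['tool_pos'],o['contact_force'])
yaw=o['tcp_rot'][2];a=np.array([np.cos(yaw),np.sin(yaw)]);b=np.array([np.sin(yaw),-np.cos(yaw)])
for c,z in(((392,308),72),((492,308),71),((594,308),70),((695,308),69)):
    X=onz(p,(110+c[0]*.45,60+c[1]*.45),z)[:2]-o['tool_pos'][:2];print('tool x,y offset',X@a,X@b)
E
python3 -m inch '[[0,0,0.008,0,0],[0,0,0.014,0,0],[0,0,0.014,0,0],[0,0,0.014,0,0]]'
```

```text
[540.36494554 -27.64965509 330.34815002] [ 0.61535315  0.88247122 -0.8016636 ]
tool x,y offset 1.475801953981975 28.51954737684634
tool x,y offset 1.170729786184297 68.04069146846417
tool x,y offset 0.8657450901119645 108.67544992906485
tool x,y offset 0.5607550176433023 149.24176075975262
time: 10.82
tool_pos: [539.8, -27.8, 314.9]
tcp_rot: [3.142, 0.001, -0.126]
contact_force: [-0.7, 0.1, -2.5]
grip_width: 25.9
finger_force: 30.0
```

```bash
python3 -m inch '[[0,0,0.001,0,0],[0,0,0.002,0,0],[0,0,0.003,0,0],[0,0,0.004,0,0]]'
python3 -m inch '[[0,0,0.001,0,0],[0,0,0.002,0,0]]'
```

```text
time: 11.15
tool_pos: [539.9, -28.0, 311.1]
tcp_rot: [3.141, -0.0, -0.126]
contact_force: [-0.2, -0.0, -0.9]
grip_width: 25.8
finger_force: 30.0
time: 11.32
tool_pos: [540.0, -28.0, 309.2]
tcp_rot: [3.141, -0.0, -0.126]
contact_force: [-1.4, -0.1, 4.0]
grip_width: 25.9
finger_force: 30.0
```

```bash
python3 -m inch '[[0,0,0.001,0,0],[0,0,0.002,0,0],[0,0,0.0025,0,0],[0,0,0.0025,0,0],[0,0,0.0025,0,0]]'
```

```text
time: 11.73
tool_pos: [539.9, -27.9, 307.5]
tcp_rot: [3.141, -0.001, -0.126]
contact_force: [-3.2, 0.5, 8.2]
grip_width: 25.7
finger_force: 30.0
```

```bash
python3 -m inch '[[0,0,0.001,0,0],[0,0.002,0.001,0,0],[0,0.005,0.0011,0,0],[0,0.008,0.0012,0,0]]'
python3 -m inch '[[0,0.003,0.0001,0,0],[0,0.006,0.0002,0,0],[0,0.009,0.0002,0,0],[0,0.012,0.0003,0,0]]'
```

```text
time: 12.07
tool_pos: [539.4, -35.0, 306.9]
tcp_rot: [-3.139, -0.004, -0.126]
contact_force: [-0.2, 5.5, 10.3]
grip_width: 25.6
finger_force: 30.0
time: 12.4
tool_pos: [538.1, -46.2, 306.8]
tcp_rot: [-3.138, -0.004, -0.126]
contact_force: [1.1, 7.5, 9.6]
grip_width: 25.7
finger_force: 30.0
```

```bash
python3 -m inch '[[0,0.003,0.0003,0,0],[0,0.006,0.0004,0,0],[0,0.009,0.0005,0,0],[0,0.012,0.0005,0,0]]'
python3 -m inch '[[0,0.003,0.0001,0,0],[0,0.006,0.0001,0,0],[0,0.009,0.0002,0,0],[0,0.012,0.0002,0,0]]'
```

```text
time: 12.73
tool_pos: [536.7, -58.7, 306.5]
tcp_rot: [-3.139, -0.005, -0.126]
contact_force: [1.4, 7.1, 10.7]
grip_width: 25.9
finger_force: 30.0
time: 13.07
tool_pos: [535.1, -70.9, 306.2]
tcp_rot: [-3.139, -0.005, -0.126]
contact_force: [0.6, 5.6, 10.2]
grip_width: 26.0
finger_force: 30.0
```

```bash
python3 -m inch '[[0,0.003,0.0002,0,0],[0,0.006,0.0003,0,0],[0,0.009,0.0003,0,0],[0,0.012,0.0004,0,0],[0,0.015,0.0005,0,0],[0,0.018,0.0005,0,0]]'
python3 -m inch '[[0,0.003,0.0001,0,0],[0,0.006,0.0001,0,0],[0,0.009,0.0002,0,0],[0,0.012,0.0002,0,0],[0,0.015,0.0003,0,0],[0,0.018,0.0003,0,0]]'
```

```text
time: 13.57
tool_pos: [532.9, -88.1, 305.7]
tcp_rot: [-3.138, -0.004, -0.126]
contact_force: [0.7, 8.8, 11.5]
grip_width: 25.9
finger_force: 30.0
time: 14.07
tool_pos: [530.7, -106.6, 305.5]
tcp_rot: [-3.14, -0.005, -0.126]
contact_force: [1.5, 7.1, 10.6]
grip_width: 26.1
finger_force: 30.0
```

Force is steady, about 12–13 N normal. Continuing past buttons 3 and 4.

```bash
python3 -m inch '[[0,0.003,0.0002,0,0],[0,0.006,0.0002,0,0],[0,0.009,0.0003,0,0],[0,0.012,0.0003,0,0],[0,0.015,0.0004,0,0],[0,0.018,0.0005,0,0]]'
python3 -m inch '[[0,0.003,0.0001,0,0],[0,0.006,0.0001,0,0],[0,0.009,0.0002,0,0],[0,0.012,0.0002,0,0],[0,0.015,0.0003,0,0],[0,0.018,0.0004,0,0]]'
```

```text
time: 14.57
tool_pos: [528.4, -123.1, 304.9]
tcp_rot: [-3.136, -0.004, -0.127]
contact_force: [1.2, 11.1, 12.3]
grip_width: 26.0
finger_force: 30.0
time: 15.07
tool_pos: [526.2, -141.9, 304.7]
tcp_rot: [-3.139, -0.005, -0.127]
contact_force: [1.3, 8.7, 12.3]
grip_width: 26.1
finger_force: 30.0
```

```bash
python3 -m inch '[[0,0.003,0.0001,0,0],[0,0.006,0.0002,0,0],[0,0.009,0.0003,0,0],[0,0.012,0.0003,0,0],[0,0.015,0.0004,0,0],[0,0.018,0.0004,0,0]]'
```

```text
time: 15.57
tool_pos: [523.9, -158.9, 304.1]
tcp_rot: [-3.136, -0.004, -0.127]
contact_force: [2.5, 14.5, 13.5]
grip_width: 26.1
finger_force: 30.1
```

```bash
python3 -m inch '[[0,0.003,-0.0003,0,0],[0,0.006,-0.0004,0,0],[0,0.009,-0.0003,0,0],[0,0.012,-0.0003,0,0],[0,0.015,-0.0003,0,0],[0,0.018,-0.0002,0,0]]'
python3 -m inch '[[0,0.003,0,0,0],[0,0.006,0.0001,0,0],[0,0.009,0.0002,0,0],[0,0.012,0.0002,0,0],[0,0.015,0.0003,0,0],[0,0.018,0.0003,0,0]]'
```

```text
time: 16.07
tool_pos: [521.6, -177.7, 304.4]
tcp_rot: [-3.139, -0.004, -0.126]
contact_force: [1.5, 8.5, 12.1]
grip_width: 25.7
finger_force: 30.0
time: 16.57
tool_pos: [519.3, -195.8, 304.0]
tcp_rot: [-3.14, -0.004, -0.126]
contact_force: [1.7, 7.5, 11.0]
grip_width: 25.9
finger_force: 30.0
```

```bash
python3 -m inch '[[0,0.003,0,0,0],[0,0.006,0.0001,0,0],[0,0.009,0.0002,0,0],[0,0.011,0.0002,0,0],[0,0.011,0.0002,0,0]]'
python3 -m inch '[[0,0,-0.01,0,0],[0,0,-0.04,0,0],[0,0,-0.08,0,0],[0,0,-0.08,0,0],[0,0,-0.08,0,0]]'
python3 - <<'E'
from h import *
p=capture('wrist');save(p,'w7');np.savez('w7.npz',**{k:p[k] for k in('intrinsics','pose')})
p=capture('scene');save(p,'s7')
cv2.imwrite('pics/w7z.png',np.vstack([cv2.resize(cv2.imread('pics/w7.png')[150:250,0:400],(800,200),interpolation=2),cv2.resize(cv2.imread('pics/s7.png')[130:260,180:440],(800,400),interpolation=2)]))
E
```

```text
time: 16.98
tool_pos: [517.8, -207.0, 303.8]
tcp_rot: [-3.14, -0.004, -0.127]
contact_force: [-0.2, 5.2, 11.2]
grip_width: 26.0
finger_force: 30.0
time: 17.4
tool_pos: [517.4, -207.7, 384.3]
tcp_rot: [3.139, -0.005, -0.126]
contact_force: [-0.4, 0.7, -2.9]
grip_width: 26.3
finger_force: 30.0
```

View pics/w7z.png

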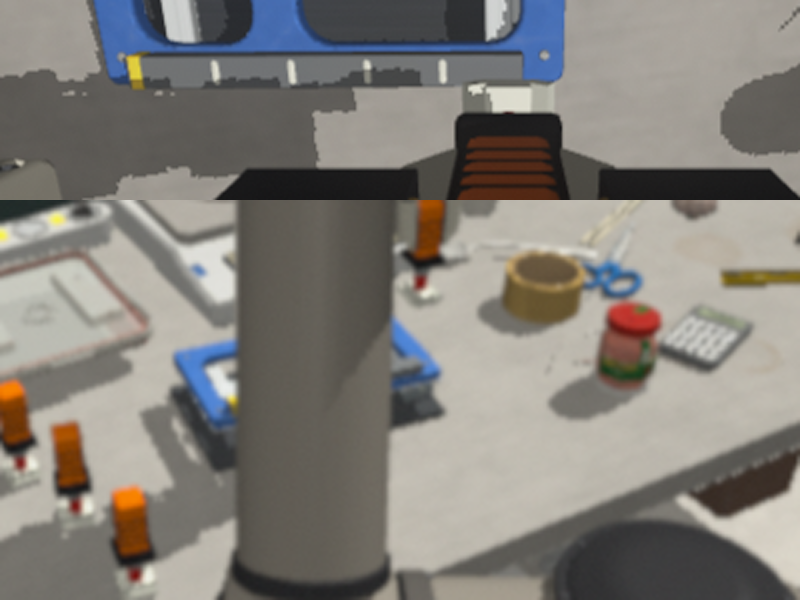

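All four buttons now show as equal thin slivers at (215,70), (291,71), (367,71) and (443,70), so they're home. The bench to the right of the stand is free, so I'll place the presser there.

```bash
python3 -m inch '[[0,0.04,0,0,0],[0,0.08,0,0,0],[0,0.107,0.01,0,0],[0,0.107,0.05,0,0],[0,0.107,0.09,0,0],[0,0.107,0.125,0,0],[0,0.107,0.135,0,0],[0,0.107,0.135,0,0]]'
python3 -m inch '[[0,0,0,0,0],[0,0,0.002,0,0],[0,0,0.004,0,0],[0,0,0.006,0,0],[0,0,0.007,0,0],[0,0,0.007,0,0]]'
```

```text
time: 18.17
tool_pos: [502.6, -312.9, 242.7]
tcp_rot: [-3.137, 0.008, -0.126]
contact_force: [0.8, 0.9, -2.2]
grip_width: 26.0
finger_force: 30.0
time: 18.67
tool_pos: [503.7, -313.6, 240.4]
tcp_rot: [3.141, -0.001, -0.126]
contact_force: [-0.3, 0.6, -1.9]
grip_width: 25.6
finger_force: 30.0
```

```bash
python3 -m inch '[[0,0,0.001,0,0],[0,0,0.0015,0,0],[0,0,0.0015,0,0]]'
```

```text
time: 18.92
tool_pos: [503.8, -313.7, 238.9]
tcp_rot: [3.141, -0.0, -0.126]
contact_force: [-0.9, 0.9, 1.1]
grip_width: 26.1
finger_force: 30.0
```

```bash
python3 -m inch '[[0,0,0,0,0.5],[0,0,0,0,0.5],[0,0,0,0,0.5],[0,0,0,0,0.5],[0,0,0,0,0.5],[0,0,0,0,0.5]]'
python3 -m inch '[[0,0,-0.03,0,0.5],[0,0,-0.07,0,0.5],[0,0,-0.11,0,0.5],[0,0,-0.15,0,0.5],[0,0,-0.15,0,0.5]]'
python3 - <<'E'
from h import *
p=capture('side');save(p,'s8');q=capture('wrist');save(q,'w8')
print([(x['conf'],onz(q,x['centre'],0)) for x in tip_of(q,'presser')],[(x['conf'],onz(q,x['centre'],80)) for x in tip_of(q,'handle')])
cv2.imwrite('pics/f.png',np.vstack([cv2.imread('pics/w8.png')[:300],cv2.imread('pics/s8.png')[110:390]]))
E
```

```text
time: 19.42
tool_pos: [503.7, -313.7, 238.5]
tcp_rot: [3.142, -0.0, -0.126]
contact_force: [0.4, 1.0, -0.3]
grip_width: 45.6
finger_force: 0.0
time: 19.83
tool_pos: [504.6, -314.2, 397.5]
tcp_rot: [3.133, -0.013, -0.126]
contact_force: [0.4, -0.8, 0.2]
grip_width: 46.0
finger_force: 0.0
[(0.77, array([ 503.38118826, -312.25514243,    0.        ]))] [(0.9, array([ 504.83201429, -314.1980668 ,   80.        ]))]
```

View pics/f.png

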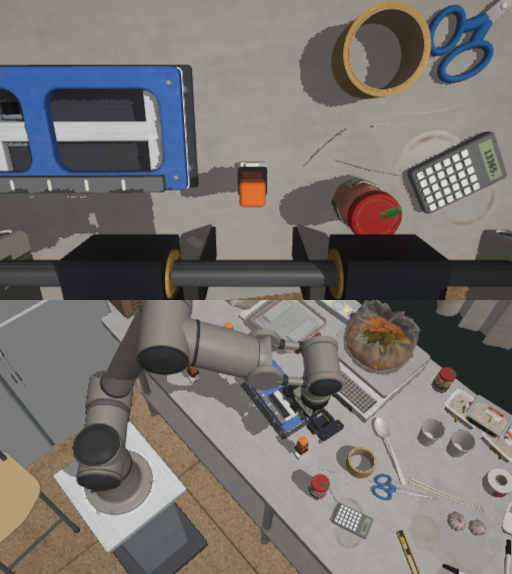

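The presser stands upright at (252,185) in the wrist view, beside the stand. The jar and tape roll are undisturbed and the gripper is clear. Handing in.

```bash
python3 -c "from plant import *; print(close_job())"
```

```text
the job is handed in; nothing more can be done
None
```

Job handed in at about 20 s of the 72 s: one sweep at roughly 11–15 N downward pressed all four buttons home (the camera shows them level), and the presser is released and standing upright on the bench beside the stand.

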